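# Size a bottle collar on the tapered gauge and file it in the matching drawer tray

### The arm

A 6-joint arm with a two-finger parallel gripper is mounted at the origin on the work surface. World frame = base frame: x ahead of the robot, y to its left, z up, the work surface at z = 0. Lengths are in m, angles in rad, forces in N, time in s.
With the tool pointing down it reaches from about 0.35 to 0.975 m from the base axis. Payload 4.9 kg.
Tool frame: the origin (TCP) lies midway between the tips of the shut fingers; the grasp point (between the pads) lies 19 mm behind it; z points along the fingers, y is the line along which they close (so a half turn about z gives the same grasp; the last joint's range is limited). The gripper opens to 85 mm and grips with 20 to 120 N. Pads are 22 mm wide; open, the fingers measure 114 mm over their backs; the gripper's body (76 mm by 85 mm) begins 54 mm behind the grasp point. The pads swing forward as they close: fully open they stand 13 mm farther back than shut.
Start: joints at [1.153, 0.053, 1.613, -0, 1.476, -0.119], TCP at [0.184, 0.597, 0.231] pointing down, gripper open.
Joint ranges: [-3.01, 3.01], [-1.01, 2.22], [0.06, 2.58], [-1.02, 4.17], [0.09, 2.62], [-3.14, 3.14]. Speed limits (rad/s): [2.57, 2.57, 3.14, 3.14, 3.14, 3.14].

### API

Orientations are given as [roll, pitch, yaw] about the fixed x, y, z axes, in that order (R = Rz(yaw) Ry(pitch) Rx(roll)).
In Python, from rig import robot gives the robot as it stands. The module is installed in compiled form; this text tells all that it offers.
- The arm moves only by the shell command python3 -m pendant 'ROWS' [OPENING]. ROWS is JSON, a list that holds one entry, the list of rows, each a list of 4 numbers: the shift along the tool's x, y, z in m, then the turn about the tool's z in degrees. In form: [[[dx, dy, dz, yaw], ...]]. A call has 1 to 5 rows; each row is the pose to reach, as a shift and turn from the pose commanded when the call began, along the tool's axes at that moment; what a row does not reach only later rows make up. A row lasts 1/12 s, in which the tool goes at most 41.7 mm and 7.16 degrees, less where a joint would pass 70% of its speed; a pose out of reach is approached as far as the arm can. A call with a gripper value outside its range is refused whole. OPENING is the closure, from 0 (fully open) to 1 (shut), set as the call begins (- or left out, the last holds). The fingers move at their own pace and stop on an object; the grip force is fixed at half the most. Time passes only in rows, so rows that repeat a pose let the fingers close. It gives the time, the measured TCP pose, the force, the opening and the grip force at its end, in the units of the state.
- robot.state(): the state, without advancing time (a new reading comes with each control period).
- robot.snapshot(name): name is "scene" or "side" or "wrist"; returns a dict with "img" (400x640x3 uint8, blue, green, red), "fx", "fy", "cx", "cy" (pixels), "pose" (4x4, takes a point from camera to world coordinates); the wrist camera has in their place "hand_eye" (4x4, takes a point from camera to tool coordinates, whose origin is the TCP and whose axes are the flange's). Camera axes: x right, y down, z forward; pixel columns grow to the right and rows downward; lengths in m; the calibration is good to about 2 mm. A picture is of the moment at which its call begins: read the wrist's pose just before it. There is no depth.
- robot.job_done(): hands the job in; it is judged then, once.
Trained networks look in a picture, given as the dict that the camera call returned (one of the last four; its "shot" number tells which), for a name from the list of things; names that differ only in an ending like _2 or _b are one class to them, and where a whole thing is asked for, a point or a joint stands for the part that bears it (a point fixed in the world has none). Each returns a list of dicts, best first, with "confidence" (0 to 1); they miss things now and then, are a little off and sometimes report something else, mostly with a low value. They report only what shows in the picture. A call takes as long as a camera call. They do not tell look-alikes from the thing itself.
- robot.spot_in(picture, thing): "at" ([column, row] in pixels, amid what is visible of it).
- robot.regions_of(picture, thing): "mask" (400x640 bool, what is visible of it) and "at" ([column, row] in pixels, amid what is visible of it).
- robot.landmark_of(picture, thing): "at" ([column, row] in pixels: a listed point, or the origin of a listed thing).
The state is a dict: "clock": time; "joint_pos": joint angles; "qvel": joint speeds; "tau": joint torques, N m; "position": TCP position; "tcp_rot": TCP orientation; "ft_force": force on the tool from outside, world axes, zero at the start; "wrist_torque": the same for the moment, N m; "finger_gap": opening from 0.0 (shut) to 1.0 (fully open); "finger_force": force on a finger pad.
Only numpy, scipy, OpenCV 4.12 (cv2) and the standard library are available. Lean on these libraries where they do the work, as an engineer would, in place of code of your own. Each camera call takes 0.05 s, during which the arm holds its last target. There are 200 camera calls.

### The job

Take the bottle collar lying on the round cork mat, slide it down the tapered gauge until it sits square and will go no further, giving it a light, steady push there for a moment (about 5 N; never force it), and read the colour band showing right under its lower edge. Then take it off and set it down gently, flat in the drawer tray of that colour, and let go. Leave the other two collars and everything else on the ledge as they are.

Things in the scene. Friction and masses are not known exactly. Their poses are not given: they have to be found in the camera images.
- gauge: Steel ring gauge, fixed upright: foot disc 72 mm across, 12 mm high; shank of diameter 30 mm up to height 30 mm; then a taper, radius 1 mm less per 8 mm of height, from diameter 30 mm at 30 mm to 16 mm at 86 mm; blunt tip to 90 mm. Colour bands: red 30-46, blue 46-62, yellow 62-78 mm above the underside. Rigid. Origin: centre of the underside, on the axis; z up the axis.
- gauge_tip (a point): Top of the gauge's tip, on the axis, 90 mm above its underside; the flat end is 10 mm across. A centred collar comes to rest with its lower edge within 4 mm of the middle of one band. Held off-centre by 0.5 mm it stops about 4 mm too high; 1 mm off can read the wrong band. Friction about 0.6; the collar pulls straight up again.
- mat: Round cork mat, 84 mm across, 3 mm thick, fixed. The collar to be sized lies on it, within about 8 mm of its centre. Origin: centre of the underside.
- collar_a: Plain aluminium bottle collar: a ring of outer diameter 44 mm, height 20 mm, about 60 g, its smooth bore somewhere between 18 and 30 mm. The three collars are alike outside and have three different bores, one for each colour band of the gauge; the names do not follow the size order. Lies flat. Origin: centre of its underside; z is the bore's axis.
- collar_b: Plain aluminium bottle collar: a ring of outer diameter 44 mm, height 20 mm, about 60 g, its smooth bore somewhere between 18 and 30 mm. The three collars are alike outside and have three different bores, one for each colour band of the gauge; the names do not follow the size order. Lies flat. Origin: centre of its underside; z is the bore's axis.
- collar_c: Plain aluminium bottle collar: a ring of outer diameter 44 mm, height 20 mm, about 60 g, its smooth bore somewhere between 18 and 30 mm. The three collars are alike outside and have three different bores, one for each colour band of the gauge; the names do not follow the size order. Lies flat. Origin: centre of its underside; z is the bore's axis.
- tray_red: Open red plastic tray in the lock drawer, outer 110 (x) x 78 (y) x 16 mm high, walls and floor 4 mm. Fixed. Origin: centre of its underside (which is 6 mm above the ledge); x along its 110 mm length. The three trays change places with one another from run to run.
- tray_blue: Open blue plastic tray in the lock drawer, outer 110 (x) x 78 (y) x 16 mm high, walls and floor 4 mm. Fixed. Origin: centre of its underside (which is 6 mm above the ledge); x along its 110 mm length. The three trays change places with one another from run to run.
- tray_yellow: Open yellow plastic tray in the lock drawer, outer 110 (x) x 78 (y) x 16 mm high, walls and floor 4 mm. Fixed. Origin: centre of its underside (which is 6 mm above the ledge); x along its 110 mm length. The three trays change places with one another from run to run.
- drawer: Open lock drawer lying on the ledge, 150 x 272 mm, walls 28 mm high and 6 mm thick, floor 6 mm, with a dark front 34 mm high and 12 mm thick on its -x side. Fixed. It holds the three trays side by side along its y, 82 mm apart. Origin: centre of the underside.
- stock_strip: Black rubber strip, 75 x 155 x 3 mm, fixed; the two collars that are not to be touched lie on it. Origin: centre of the underside.
- pill_box: Stainless pill box, 70 x 100 x 30 mm, to be left alone. Origin: centre of the underside.
- mortar: Green glass mortar, 92 mm across the rim, 60 mm high, its pestle standing out to about 90 mm, to be left alone. Origin: centre of the underside.
- spoon: White porcelain medicine spoon, 140 mm long, lying on the ledge, to be left alone. Origin: middle of the underside.
- syrup: Amber glass bottle, diameter 56 mm, 120 mm high, to be left alone. Origin: centre of the underside.
- jar: White plastic jar, diameter 60 mm, 75 mm high, to be left alone. Origin: centre of the underside.
Things that resemble listed ones, but are neither listed nor needed, are in the scene too. What is shaped like the collar_c but purple is not meant.

How it is judged:
On the way:
1. the collar sits square and centred on the gauge at the height where its bore stops (lower edge in its band, within about 4 mm) and is pressed down with more than 2.5 N (((contact force between collar_a and gauge above 2.5 N and horizontal distance between collar_a and gauge below 0.002 m and angle between collar_a's own z axis and vertical below 0.06 rad and z of collar_a in the frame of gauge between 0.0325 and 0.0405 m) or (contact force between collar_b and gauge above 2.5 N and horizontal distance between collar_b and gauge below 0.002 m and angle between collar_b's own z axis and vertical below 0.06 rad and z of collar_b in the frame of gauge between 0.0485 and 0.0565 m) or (contact force between collar_c and gauge above 2.5 N and horizontal distance between collar_c and gauge below 0.002 m and angle between collar_c's own z axis and vertical below 0.06 rad and z of collar_c in the frame of gauge between 0.0645 and 0.0725 m))), for 0.2 s.
At the end, for the whole second after the job is handed in: The collar that lay on the cork mat lies flat and at rest inside the drawer tray of the colour it reads on the gauge (centre within 36 mm of the tray's centre, underside within 3 mm of the tray floor), released; no collar is on the mat, and the other two collars are within 20 mm of where they were (((horizontal distance between collar_a and tray_red below 0.036 m and z of collar_a in the frame of tray_red below 0.007 m and angle between collar_a's own z axis and vertical below 0.1 rad and linear speed of collar_a below 0.02 m/s and horizontal distance between each of collar_a, collar_b, collar_c and mat above 0.06 m and distance of each of collar_b, collar_c from where it was at the start of the episode below 0.02 m) or (horizontal distance between collar_b and tray_blue below 0.036 m and z of collar_b in the frame of tray_blue below 0.007 m and angle between collar_b's own z axis and vertical below 0.1 rad and linear speed of collar_b below 0.02 m/s and horizontal distance between each of collar_b, collar_a, collar_c and mat above 0.06 m and distance of each of collar_a, collar_c from where it was at the start of the episode below 0.02 m) or (horizontal distance between collar_c and tray_yellow below 0.036 m and z of collar_c in the frame of tray_yellow below 0.007 m and angle between collar_c's own z axis and vertical below 0.1 rad and linear speed of collar_c below 0.02 m/s and horizontal distance between each of collar_c, collar_a, collar_b and mat above 0.06 m and distance of each of collar_a, collar_b from where it was at the start of the episode below 0.02 m))); the robot touches nothing.
It fails at once if a collar is forced onto the gauge: more than 25 N between them (contact force between any of collar_a, collar_b, collar_c and gauge above 25 N).
It fails at once if the gripper presses on the gauge with more than 20 N (contact force between the arm and gauge above 20 N).
It fails at once if a collar is dropped or pushed hard into a tray: more than 30 N (contact force between any of collar_a, collar_b, collar_c and tray_red above 30 N or contact force between any of collar_a, collar_b, collar_c and tray_blue above 30 N or contact force between any of collar_a, collar_b, collar_c and tray_yellow above 30 N).
It fails at once if a bystander (pill box, mortar, spoon, bottle, jar) is moved by more than 20 mm (distance of any of pill_box, mortar, spoon, syrup, jar from where it was at the start of the episode above 0.02 m).
It fails at once if one of the collars on the strip is moved: two collars away from their places (distance of each of collar_a, collar_b from where it was at the start of the episode above 0.02 m or distance of each of collar_b, collar_c from where it was at the start of the episode above 0.02 m or distance of each of collar_a, collar_c from where it was at the start of the episode above 0.02 m).
It also fails if it takes over 48 s, if anything falls off the work surface, if the arm or the gripper's body presses on something with over 40 N, if the wrist force passes 120 N, or if a joint passes its speed limit or range.

## Working session

There is one attempt and no reset: what is moved stays moved. The work goes in short steps, Python scripts to look and compute and a shell command to move; the robot and the scene stay as the last step left them, time stands still between calls to the robot, and variables do not carry over. Pictures are saved under pics/ and viewed, at most 12 in all, crops included, and the job is handed in when it is done.

```bash
mkdir -p pics; cat > h.py <<'E'
import numpy as np, cv2
from scipy.spatial.transform import Rotation as R
from rig import robot
def T(st=None):
    st=st or robot.state(); M=np.eye(4); M[:3,3]=st["position"]; M[:3,:3]=R.from_euler('xyz',st["tcp_rot"]).as_matrix(); return M
def snap(n):
    M=T(); p=robot.snapshot(n); p["P"]=p["pose"] if n!="wrist" else M@p["hand_eye"]; return p
def ray(p,uv):
    P=np.array(p["P"]); d=P[:3,:3]@np.array([(uv[0]-p["cx"])/p["fx"],(uv[1]-p["cy"])/p["fy"],1]); return P[:3,3],d
def onz(p,uv,z):
    o,d=ray(p,uv); return (o+d*(z-o[2])/d[2])
def proj(p,X):
    P=np.linalg.inv(p["P"]); c=P[:3,:3]@np.array(X)+P[:3,3]; return np.array([p["fx"]*c[0]/c[2]+p["cx"],p["fy"]*c[1]/c[2]+p["cy"]])
def tri(*pu):
    A=np.zeros((3,3));b=np.zeros(3)
    for p,uv in pu:
        o,d=ray(p,uv);d=d/np.linalg.norm(d);Q=np.eye(3)-np.outer(d,d);A+=Q;b+=Q@o
    return np.linalg.solve(A,b)
def totool(dw,st=None): return T(st)[:3,:3].T@np.array(dw)
E
python3 - <<'E'
from h import *
np.set_printoptions(precision=4,suppress=True)
print(robot.state())
S={}
for n in ["scene","side","wrist"]:
    p=snap(n); cv2.imwrite(f"pics/{n}0.png",p["img"]); print(n,p["P"][:3,3],p["fx"])
    for t,z in [("gauge",0),("gauge_tip",.09),("mat",0),("collar_a",.0),("tray_red",.006),("tray_blue",.006),("tray_yellow",.006),("drawer",0),("stock_strip",0),("mortar",0),("syrup",0),("jar",0),("pill_box",0),("spoon",0)]:
        for r in robot.landmark_of(p,t)[:4]:
            if r["confidence"]>.3: print(t,round(r["confidence"],2),np.round(r["at"],1),onz(p,r["at"],z)[:2])
E
```

```text
{'clock': 0.0, 'joint_pos': array([ 1.153 ,  0.0534,  1.6143, -0.    ,  1.476 , -0.119 ]), 'qvel': array([-0.0007, -0.002 ,  0.0002, -0.0004,  0.0008, -0.0004]), 'tau': array([ -0.0017, -39.3678, -37.0177,  -0.0002,   0.0067,  -0.    ]), 'position': array([0.1837, 0.5967, 0.2301]), 'tcp_rot': array([-3.1396, -0.0002,  2.8428]), 'ft_force': array([-0.9056,  0.2717, -0.6221]), 'wrist_torque': array([0.0345, 0.0179, 0.0133]), 'finger_force': 0.0, 'finger_gap': 1.001255258289545}
scene [ 1.0192 -0.6465  0.6612] 395.72704551371686
gauge 0.81 [328.2 216.5] [0.6308 0.0778]
gauge_tip 0.72 [324.7 186.8] [0.619  0.0813]
gauge_tip 0.6 [390.6 177. ] [0.7504 0.2022]
mat 0.7 [324.4 171.3] [0.5144 0.2705]
collar_a 0.65 [360.9 169.8] [0.6113 0.3315]
collar_a 0.63 [388.1 186. ] [0.7189 0.2869]
collar_a 0.46 [401.5 173.8] [0.7311 0.3684]
collar_a 0.45 [323.7 165.4] [0.4956 0.3004]
tray_red 0.79 [157.4 315.5] [ 0.4808 -0.3701]
tray_blue 0.86 [193. 293.] [ 0.5028 -0.2926]
tray_yellow 0.34 [399.8 174.8] [0.7311 0.3514]
stock_strip 0.8 [392. 176.] [0.7098 0.3431]
mortar 0.94 [243.2 352. ] [ 0.6804 -0.3495
[... 480 characters left out ...]
lar_a 0.67 [299.4 396. ] [0.6221 0.4707]
collar_a 0.58 [253.8 341.3] [0.7294 0.368 ]
tray_red 0.95 [364. 128.] [ 0.4831 -0.3755]
tray_blue 0.73 [354.7 143.8] [ 0.5143 -0.2914]
tray_yellow 0.72 [357.2 162.3] [ 0.5067 -0.2034]
stock_strip 0.84 [263.9 329.6] [0.7118 0.341 ]
mortar 0.92 [304.1 132.1] [ 0.6829 -0.3516]
mortar 0.64 [364.  315.3] [0.494  0.2954]
mortar 0.52 [312.4 236.2] [0.6243 0.0819]
syrup 0.71 [278.  164.9] [ 0.7495 -0.1861]
jar 0.84 [300.5 395.9] [0.62   0.4704]
pill_box 0.69 [309.4 236.5] [0.6321 0.0832]
pill_box 0.61 [265.7 202.2] [ 0.7641 -0.0305]
spoon 0.61 [243.5 247.7] [0.7972 0.1278]
spoon 0.56 [309.2 213. ] [0.6387 0.003 ]
wrist [0.1063 0.6216 0.3739] 347.8850788302426
```

View pics/scene0.png

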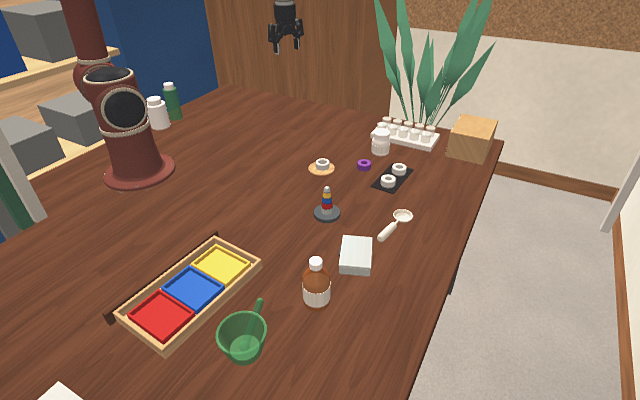

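View pics/side0.png

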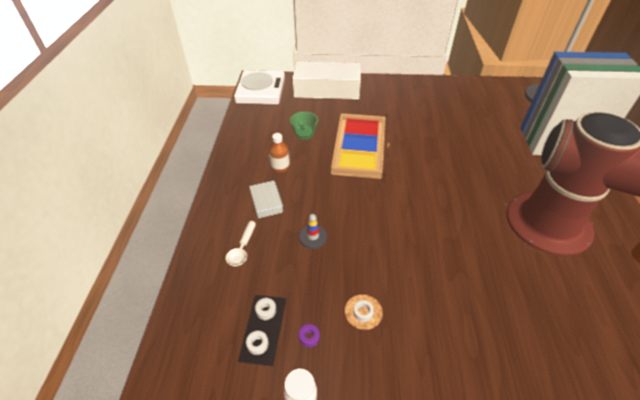

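The scene shows the mat with its white collar at (322,165), the purple look-alike at (364,165), the gauge at (327,205) and trays yellow, blue and red at (220,265), (193,289) and (161,316). The side view agrees (collar at (364,311), gauge at (313,225)). Next I'll move over the mat.

```bash
python3 - <<'E'
from h import *
np.set_printoptions(precision=4,suppress=True)
s=snap("scene");d=snap("side")
t=tri((s,[326,187]),(d,[312,216]));print("tip",t)
for p in (s,d):
    for n in("gauge_tip","collar_a"):
        for r in robot.regions_of(p,n): print(n,r["confidence"],r["at"],r["mask"].sum())
print(snap("wrist")["hand_eye"])
print(totool(np.array([.497,.287,.19])-T()[:3,3]))
E
```

```text
tip [0.6219 0.0858 0.0872]
gauge_tip 0.86 [325.5, 209.5] 582
gauge_tip 0.49 [354.7, 255.6] 1182
collar_a 0.61 [400.9, 170.2] 138
collar_a 0.48 [321.0, 163.1] 134
collar_a 0.44 [386.6, 179.8] 147
gauge_tip 0.8 [310.6, 234.8] 594
gauge_tip 0.72 [266.9, 330.5] 1737
gauge_tip 0.33 [264.2, 306.8] 367
collar_a 0.84 [259.6, 345.3] 310
collar_a 0.82 [358.9, 312.4] 283
collar_a 0.82 [311.6, 330.8] 352
collar_a 0.8 [264.7, 303.2] 304
[[-0.0004 -0.948  -0.3183  0.0814]
 [ 1.     -0.0007  0.0008  0.0004]
 [-0.0009 -0.3183  0.948  -0.1426]
 [ 0.      0.      0.      1.    ]]
[-0.3905 -0.2044  0.0413]
```

```bash
python3 -m pendant '[[[-0.18,-0.094,0.02,0],[-0.18,-0.094,0.02,0],[-0.18,-0.094,0.02,0],[-0.18,-0.094,0.02,0],[-0.18,-0.094,0.02,0]]]'; python3 -m pendant '[[[-0.21,-0.11,0.021,0],[-0.21,-0.11,0.021,0],[-0.21,-0.11,0.021,0],[-0.21,-0.11,0.021,0],[-0.21,-0.11,0.021,0]]]';python3 -m pendant '[[[0,0,0,0],[0,0,0,0]]]'
cat > look.py <<'E'
from h import *
import sys
np.set_printoptions(precision=4,suppress=True)
# collar annulus fit from wrist image
p=snap("wrist"); cv2.imwrite(f"pics/{sys.argv[1]}.png",p["img"]); st=robot.state(); print(st["position"],st["tcp_rot"],st["clock"])
for t,z in [("collar_a",0),("mat",0),("gauge",0),("gauge_tip",.09)]:
    for r in robot.landmark_of(p,t): print(t,round(r["confidence"],2),np.round(r["at"],1),onz(p,r["at"],z)[:2])
for r in robot.regions_of(p,"collar_a"): print("reg",r["confidence"],r["at"],r["mask"].sum())
E
python3 look.py w1
```

```text
clock: 3.02
position: [0.3295, 0.4528, 0.2112]
tcp_rot: [3.142, 0.0, 2.843]
ft_force: [0.3, -0.1, 0.6]
finger_gap: 0.998
finger_force: 0.0
clock: 3.43
position: [0.4768, 0.3067, 0.1931]
tcp_rot: [3.141, 0.001, 2.843]
ft_force: [-0.1, 0.1, -0.1]
finger_gap: 1.002
finger_force: 0.0
clock: 3.6
position: [0.4768, 0.3067, 0.1926]
tcp_rot: [-3.141, -0.001, 2.839]
ft_force: [-0.6, 0.3, 0.7]
finger_gap: 0.998
finger_force: 0.0
[0.4759 0.3079 0.1928] [ 3.1415 -0.0006  2.841 ] 3.65
collar_a 0.86 [439.3 342.3] [0.723  0.3759]
collar_a 0.63 [406.4 343.3] [0.7127 0.3384]
collar_a 0.61 [398.6 271.1] [0.615  0.3522]
collar_a 0.57 [312.  192.6] [0.5005 0.2894]
collar_a 0.56 [372.5 357.3] [0.7208 0.2948]
mat 0.96 [305.9 191. ] [0.4971 0.284 ]
reg 0.81 [376.1, 360.2] 1159
reg 0.79 [431.5, 348.5] 442
reg 0.7 [306.4, 203.8] 1341
reg 0.61 [400.4, 276.7] 1402
```

View pics/w1.png

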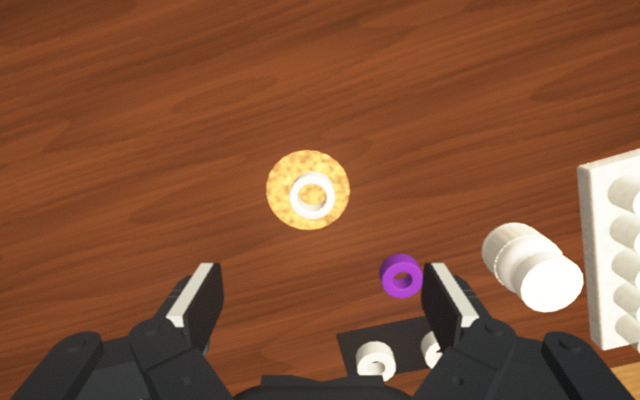

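The wrist view shows the mat at (308,190) with the collar on it at (312,196), and the purple ring at (402,276). I'll turn the tool about 80° so the fingers close along x. That suits the tray and leaves the gauge visible to both fixed cameras. At the same time I'll centre over the mat.

```bash
for i in 1; do python3 -m pendant '[[[0,0,0.01,7],[0,0,0.02,14],[0,0,0.03,21],[0,0,0.04,28],[0,0,0.05,35]]]'; python3 -m pendant '[[[0,0,0,7],[0,0,0,14],[0,0,0,21],[0,0,0,28],[0,0,0,35]]]'; python3 -m pendant '[[[0,0,0,7],[0,0,0,10],[0,0,0,10],[0,0,0,10]]]'; done
cat > collar.py <<'E'
from h import *
import sys
from scipy.optimize import least_squares
np.set_printoptions(precision=4,suppress=True)
a=np.linspace(0,2*np.pi,120,endpoint=False); C=np.c_[np.cos(a),np.sin(a)]
def hull(p,x,y,z0,z1):
    P=[proj(p,[x+.022*c,y+.022*s,z]) for c,s in C for z in(z0,z1)]
    h=cv2.convexHull(np.float32(P)); m=cv2.moments(h); return np.array([m["m10"],m["m01"]])/m["m00"],m["m00"]
def find(p,xy0,z0):
    c,A=hull(p,*xy0,z0,z0+.02); best=None
    hsv=cv2.cvtColor(p["img"],cv2.COLOR_BGR2HSV); w=((hsv[...,1]<60)&(hsv[...,2]>120)).astype(np.uint8)
    for k in cv2.findContours(w,cv2.RETR_EXTERNAL,cv2.CHAIN_APPROX_NONE)[0]:
        k=cv2.convexHull(k); m=cv2.moments(k)
        if m["m00"]<A*.5: continue
        q=np.array([m["m10"],m["m01"]])/m["m00"]; e=np.linalg.norm(q-c)
        if best is None or e<best[0]: best=(e,q,m["m00"])
    r=least_squares(lambda v:hull(p,v[0]/100,v[1]/100,z0,z0+.02)[0]-best[1],np.array(xy0)*100)
    return r.x/100,best,A
if __name__=="__main__":
    st=robot.state();p=snap("wrist"); cv2.imwrite(f"pics/{sys.argv[1]}.png",p["img"])
    xy,b,A=find(p,(.5,.287),.003); print(xy,b,A,st["position"],st["tcp_rot"],st["clock"],"tool",totool([*(xy-st["position"][:2]),0],st))
E
python3 collar.py w2
```

```text
clock: 4.32
position: [0.475, 0.3093, 0.1427]
tcp_rot: [3.141, 0.0, 2.228]
ft_force: [-0.0, 0.4, -0.5]
finger_gap: 1.001
finger_force: 0.0
clock: 4.73
position: [0.475, 0.3093, 0.1431]
tcp_rot: [3.141, -0.0, 1.617]
ft_force: [0.7, -0.7, -0.6]
finger_gap: 1.0
finger_force: 0.0
clock: 5.07
position: [0.4752, 0.3091, 0.1431]
tcp_rot: [3.141, -0.0, 1.45]
ft_force: [0.0, 0.4, -0.4]
finger_gap: 0.997
finger_force: 0.0
[0.4969 0.2913] (np.float64(6.040274801160502), array([350.0446, 202.8686]), 2754.0) 2508.556901921518 [0.4752 0.3091 0.1431] [ 3.1414 -0.0001  1.4495] 5.0667 tool [-0.015   0.0237  0.    ]
```

```bash
python3 -m pendant '[[[-0.015,0.0237,0.02,0],[-0.015,0.0237,0.045,0],[-0.015,0.0237,0.06,0],[-0.015,0.0237,0.06,0]]]' 0.2; python3 collar.py w3
```

```text
clock: 5.45
position: [0.4946, 0.2893, 0.0787]
tcp_rot: [-3.135, 0.004, 1.447]
ft_force: [-1.3, -0.6, -0.6]
finger_gap: 0.801
finger_force: 0.0
[0.4972 0.2913] (np.float64(7.703088776592686), array([325.4529, 211.1308]), 4585.5) 4238.325986541808 [0.4946 0.2893 0.0787] [-3.135   0.0038  1.4474] 5.45 tool [ 0.0023  0.0023 -0.    ]
```

View pics/w3.png

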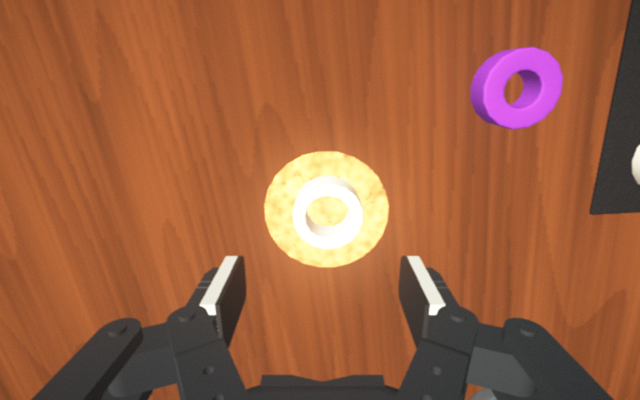

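Picture: the collar is centred at (327,212) and the open pads straddle it in column. Now descend and grip.

```bash
python3 -m pendant '[[[0,0,0.025,0],[0,0,0.05,0],[0,0,0.07,0],[0,0,0.076,0],[0,0,0.076,0]]]' 0.2;  python3 -m pendant '[[[0,0,0,0],[0,0,0,0],[0,0,0,0],[0,0,0,0],[0,0,0,0]]]' 0.7; python3 -m pendant '[[[0,0,0,0],[0,0,0,0],[0,0,0,0]]]'
```

```text
clock: 5.92
position: [0.4965, 0.2905, 0.0062]
tcp_rot: [-3.14, 0.001, 1.447]
ft_force: [0.2, -1.3, -0.0]
finger_gap: 0.802
finger_force: 0.0
clock: 6.33
position: [0.4994, 0.2915, 0.0099]
tcp_rot: [3.138, -0.002, 1.447]
ft_force: [-1.2, -1.1, 6.9]
finger_gap: 0.482
finger_force: 60.5
clock: 6.58
position: [0.4993, 0.2915, 0.0099]
tcp_rot: [3.138, -0.002, 1.447]
ft_force: [-0.5, 0.3, 7.2]
finger_gap: 0.484
finger_force: 60.5
```

```bash
python3 -m pendant '[[[0,0,-0.01,0],[0,0,-0.03,0],[0,0,-0.06,0],[0,0,-0.1,0],[0,0,-0.125,0]]]';  python3 -m pendant '[[[0,0,0,0],[0,0,0,0]]]'
python3 - <<'E'
from h import *
p=snap("wrist"); a=p["img"][150:400,160:480]; b=snap("side"); M=T()
u=proj(b,M[:3,3]).astype(int); print(u); v=b["img"][max(0,u[1]-60):u[1]+60,max(0,u[0]-75):u[0]+75]
cv2.imwrite("pics/w4.png",np.hstack([cv2.resize(a,(640,500))[:, :400*640//640] if 0 else cv2.resize(a,(448,350)),cv2.resize(v,(350,350),interpolation=cv2.INTER_CUBIC)]))
E
```

```text
clock: 7.0
position: [0.4984, 0.291, 0.1365]
tcp_rot: [3.138, -0.002, 1.447]
ft_force: [0.6, 0.4, -0.9]
finger_gap: 0.482
finger_force: 60.9
clock: 7.17
position: [0.4989, 0.2912, 0.1354]
tcp_rot: [3.136, -0.003, 1.447]
ft_force: [-1.1, -0.1, -0.8]
finger_gap: 0.485
finger_force: 60.8
[367 282]
```

View pics/w4.png

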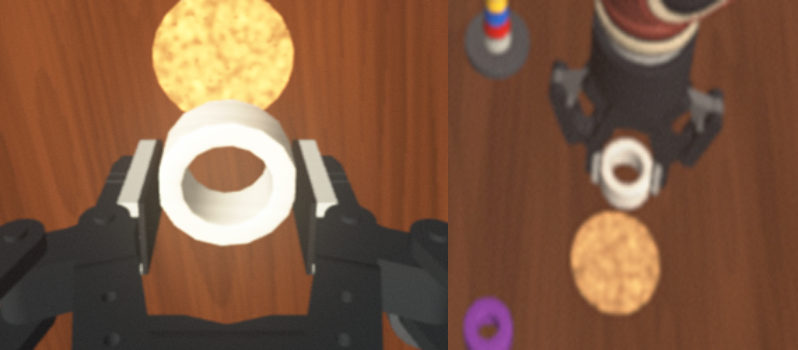

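The collar is held centrally between the pads, the bore looks square, and the mat is empty. Next I'll move beside the gauge, with the tip about 50 mm ahead along tool −x, and measure.

```bash
python3 -m pendant '[[[-0.027,0.029,0.002,0],[-0.055,0.059,0.006,0],[-0.083,0.088,0.01,0],[-0.11,0.117,0.012,0],[-0.138,0.147,0.013,0]]]';  python3 -m pendant '[[[0,0,0,0],[0,0,0,0],[0,0,0,0]]]'
python3 - <<'E'
from h import *
np.set_printoptions(precision=4,suppress=True)
for i in range(2):
    st=robot.state(); print(st["position"],st["tcp_rot"])
    p=snap("wrist")
cv2.imwrite("pics/w5.png",p["img"])
for t in("gauge_tip","gauge","collar_a"):
    for r in robot.landmark_of(p,t): print(t,r["confidence"],r["at"])
E
```

```text
clock: 7.68
position: [0.625, 0.1338, 0.1156]
tcp_rot: [-3.136, 0.001, 1.447]
ft_force: [0.7, 0.8, -1.3]
finger_gap: 0.486
finger_force: 60.9
clock: 7.93
position: [0.6247, 0.1352, 0.1167]
tcp_rot: [-3.138, 0.001, 1.446]
ft_force: [-0.3, 0.6, -1.2]
finger_gap: 0.485
finger_force: 61.0
[0.6247 0.1352 0.1167] [-3.1376  0.0005  1.4459]
[0.6246 0.1359 0.1171] [-3.1383  0.0004  1.4471]
gauge 0.59 [329.7, 245.9]
collar_a 0.86 [320.2, 264.4]
```

View pics/w5.png

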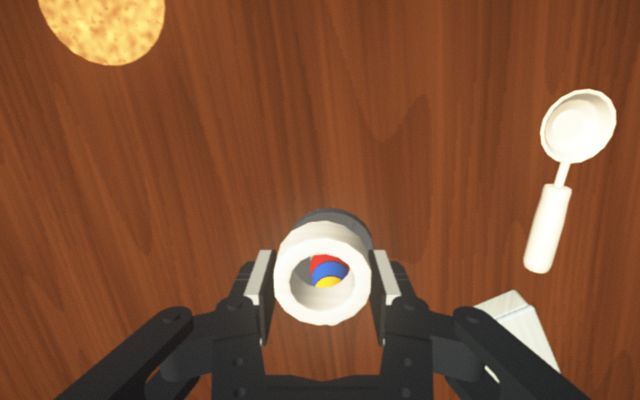

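The gauge shows through the bore at (328,270), so image-up is tool +x. I'll move 100 mm along −x so the gauge stands in front of the camera, beyond the collar.

```bash
python3 -m pendant '[[[-0.03,0,-0.008,0],[-0.065,0,-0.008,0],[-0.095,0,-0.008,0],[-0.095,0,-0.008,0],[-0.095,0,-0.008,0]]]'
python3 - <<'E'
from h import *
np.set_printoptions(precision=4,suppress=True)
for i in range(3):
    p=snap("wrist")
st=robot.state(); print(st["position"],st["tcp_rot"])
cv2.imwrite("pics/w6f.png",p["img"]);cv2.imwrite("pics/w6.png",cv2.resize(p["img"][100:350,160:480],(800,600),interpolation=cv2.INTER_CUBIC)) 
for t in("gauge_tip","gauge","collar_a"):
    for r in robot.landmark_of(p,t): print(t,r["confidence"],r["at"])
np.savez("p6.npz",P=p["P"],he=p["hand_eye"],k=[p["fx"],p["fy"],p["cx"],p["cy"]])
E
```

```text
clock: 8.6
position: [0.6141, 0.0406, 0.1272]
tcp_rot: [3.141, -0.0, 1.445]
ft_force: [-0.6, 0.5, -0.5]
finger_gap: 0.485
finger_force: 61.0
[0.6142 0.0423 0.127 ] [ 3.1415 -0.0004  1.4478]
gauge_tip 0.78 [331.2, 155.5]
gauge 0.72 [329.5, 131.5]
collar_a 0.78 [321.6, 262.7]
```

View pics/w6.png

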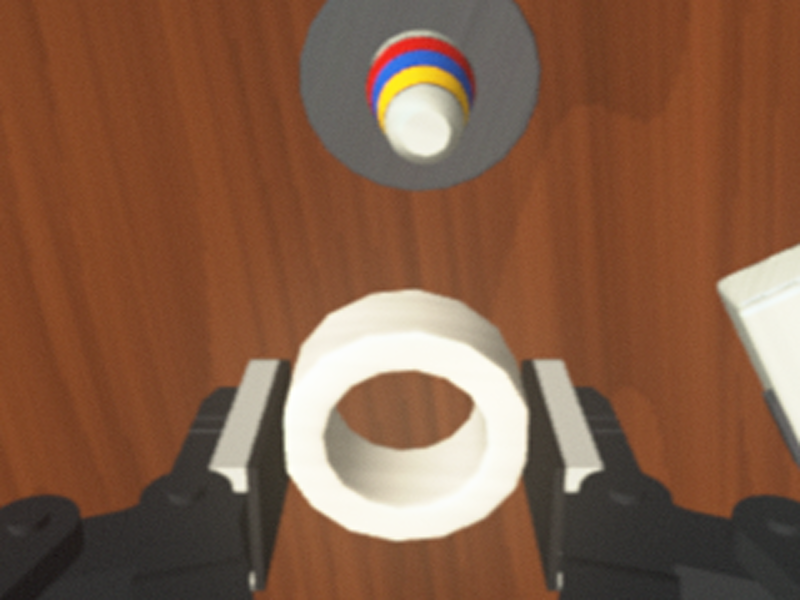

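The view shows the tip at about (328,154) and the collar at (322,281). The bore is about 28 mm against 44 mm outside, so I expect red. Next I'll fit both in the tool frame.

```bash
cat > fit.py <<'E'
from h import *
from scipy.optimize import least_squares
np.set_printoptions(precision=4,suppress=True)
a=np.linspace(0,2*np.pi,90,endpoint=False)
def circ(x,y,z,r): return np.c_[x+r*np.cos(a),y+r*np.sin(a),z+0*a]
def pr(p,X,M):  # X in frame with camera pose M
    c=(np.array(X)-M[:3,3])@M[:3,:3]; return np.c_[p["fx"]*c[:,0]/c[:,2]+p["cx"],p["fy"]*c[:,1]/c[:,2]+p["cy"]]
D=np.c_[np.cos(a),np.sin(a)]
def fit_collar(p):
    hsv=cv2.cvtColor(p["img"],cv2.COLOR_BGR2HSV); w=((hsv[...,1]<60)&(hsv[...,2]>140)).astype(np.uint8)
    n,l,s,c=cv2.connectedComponentsWithStats(w); k=min(range(1,n),key=lambda i:abs(c[i][0]-322)+abs(c[i][1]-270)+(1e4 if s[i][4]<1500 else 0))
    pts=np.argwhere(l==k)[:,::-1].astype(float); H=(pts@D.T).max(0)+.4
    he=np.array(p["hand_eye"])
    def mod(v):
        x,y,z,t=v[0]/1e3,v[1]/1e3,v[2]/1e3,v[3]/100
        X=np.r_[circ(0,0,-.01,.022),circ(0,0,.01,.022)]@R.from_euler('y',t).as_matrix().T+[x,y,z]; return (pr(p,X,he)@D.T).max(0)
    r=least_squares(lambda v:mod(v)-H,[0,0,-3,0],loss='soft_l1'); print("collar tool mm (centre), tilt crad",r.x,"res",np.abs(mod(r.x)-H).mean(),s[k]); return r.x
def fit_gauge(p,g0,zb=0):
    hsv=cv2.cvtColor(p["img"],cv2.COLOR_BGR2HSV); h,s,v=hsv[...,0],hsv[...,1],hsv[...,2]
    M=p["P"]; u0=pr(p,[[*g0,.06]],M)[0]
    def poly(zr,g):
        X=np.vstack([circ(*g,z,r) for z,r in zr]); return cv2.convexHull(np.float32(pr(p,X,M)))
    def render(g):
        m=np.zeros((1600,2560),np.uint8); f=lambda q,c:cv2.fillConvexPoly(m,np.int32(np.round((q+.5)*4*16)),c,shift=4)
        f(poly([(.030+zb,.015),(.046+zb,.013),(.062+zb,.011),(.078+zb,.009)],g),255); f(poly([(.078+zb,.009),(.086+zb,.008),(.090+zb,.005)],g),0)
        return m
    near=np.zeros(h.shape,bool); yy,xx=np.mgrid[:400,:640]; near=np.hypot(xx-u0[0],yy-u0[1])<60
    red=((h<6)|(h>172))&(s>170); blu=(h>105)&(h<130)&(s>120); yel=(h>20)&(h<32)&(s>150)
    m=((red|blu|yel)&near&(v>60)).astype(np.uint8)
    mm=cv2.moments(m,True); q=np.array([mm["m10"],mm["m01"]])/mm["m00"]
    def e(v):
        k=cv2.moments(render(v/100),True); return (np.array([k["m10"],k["m01"]])/k["m00"]+.5)/4-.5-q
    r=least_squares(e,np.array(g0)*100,diff_step=1e-3); k=(render(r.x/100)>0).sum()/16; print("gauge",r.x/100,"area",mm["m00"],k,"resid",r.fun); return r.x/100
E
python3 - <<'E'
from fit import *
d=np.load("p6.npz"); p=dict(img=cv2.imread("pics/w6f.png"),P=d["P"],hand_eye=d["he"],fx=d["k"][0],fy=d["k"][1],cx=d["k"][2],cy=d["k"][3])
c=fit_collar(p); g=fit_gauge(p,(.622,.086))
print("tip px at z.09",onz(p,[328.4,154.2],.09))
M=p["P"]@np.linalg.inv(p["hand_eye"]); cw=M[:3,:3]@(c[:3]/1e3)+M[:3,3]; print(cw, M[:3,:3].T@np.r_[g-cw[:2],0])
E
```

```text
collar tool mm (centre), tilt crad [-3.5898  0.4089  0.7007  4.5329] res 0.30207815126029147 [ 273  221   99  104 6676]
gauge [0.6235 0.0866] area 644.0 908.0 resid [0.0049 0.0059]
tip px at z.09 [0.6237 0.0861 0.09  ]
[0.6142 0.0384 0.1264] [0.049  0.0034 0.    ]
```

```bash
python3 -m pendant '[[[0.024,0.0034,0,0],[0.049,0.0034,0,0],[0.049,0.0034,0.01,0],[0.049,0.0034,0.025,0],[0.049,0.0034,0.035,0]]]'; python3 -m pendant '[[[0,0,0.007,0],[0,0,0.013,0],[0,0,0.013,0],[0,0,0.013,0]]]'
python3 - <<'E'
from h import *
for i in range(2): p=snap("wrist")
cv2.imwrite("pics/w7f.png",p["img"]);cv2.imwrite("pics/w7.png",cv2.resize(p["img"][210:340,250:410],(800,600),interpolation=cv2.INTER_CUBIC)) 
print(robot.state()["position"],robot.state()["ft_force"])
E
```

```text
clock: 9.32
position: [0.6228, 0.0895, 0.0897]
tcp_rot: [-3.14, 0.001, 1.448]
ft_force: [-1.1, 0.2, -0.9]
finger_gap: 0.486
finger_force: 61.0
clock: 9.65
position: [0.6234, 0.0887, 0.0783]
tcp_rot: [-3.141, 0.0, 1.446]
ft_force: [0.2, -0.3, -0.3]
finger_gap: 0.482
finger_force: 61.0
[0.62426531 0.08896536 0.07956006] [ 0.8071641   0.40134957 -0.53608913]
```

View pics/w7.png

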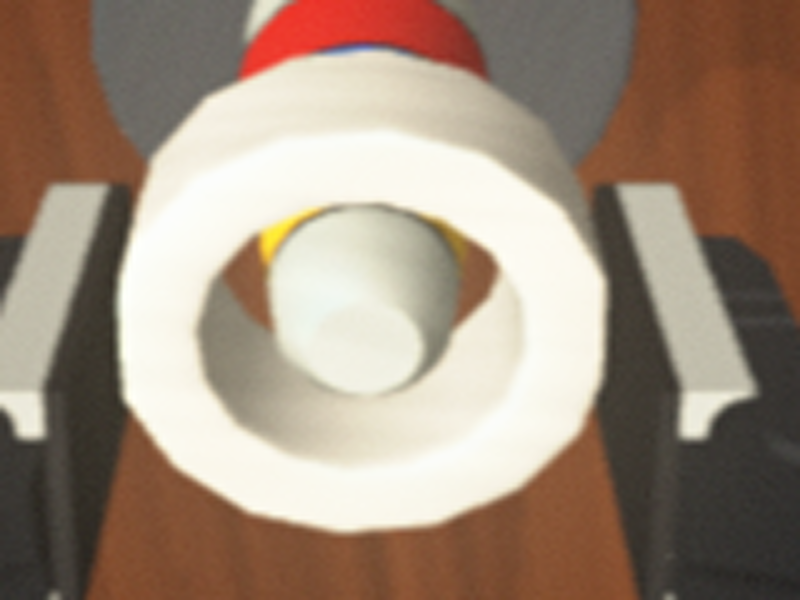

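The tip flat is at crop (368,350) and the top bore ellipse at (360,335). The 2.6 mm height difference explains the row offset, so only about +0.5 mm along tool y is needed. Now I'll lower in stages and watch the forces.

```bash
cat > f.py <<'E'
from h import *
np.set_printoptions(precision=4,suppress=True)
F=[];P=[];Q=[];W=[]
for i in range(8):
    robot.snapshot("scene"); s=robot.state(); F.append(s["ft_force"]);P.append(s["position"]);Q.append(s["tcp_rot"]);W.append(s["wrist_torque"])
Rm=R.from_euler('xyz',Q[-1]).as_matrix()
print("t",s["clock"],"pos",np.median(P,0),"rot",Q[-1],"F world",np.mean(F,0),"F tool",Rm.T@np.mean(F,0),"M tool",Rm.T@np.mean(W,0))
E
python3 f.py; python3 -m pendant '[[[0,0.0005,0.006,0],[0,0.0005,0.012,0],[0,0.0005,0.018,0],[0,0.0005,0.024,0],[0,0.0005,0.024,0]]]'; python3 f.py
```

```text
t 10.15 pos [0.6242 0.0892 0.0796] rot [ 3.1412 -0.      1.4466] F world [-0.0949  0.0156 -0.6044] F tool [ 0.0037 -0.0964  0.6044] M tool [ 0.0025 -0.0107 -0.0154]
clock: 10.57
position: [0.6235, 0.0885, 0.0529]
tcp_rot: [-3.14, 0.002, 1.447]
ft_force: [0.7, -2.7, -1.6]
finger_gap: 0.488
finger_force: 60.9
t 10.9667 pos [0.6239 0.0888 0.0546] rot [-3.1411  0.0007  1.4465] F world [ 0.1991 -3.524  -1.8742] F tool [-3.4708  0.6352  1.8764] M tool [-0.0512 -0.606  -0.0015]
```

```bash
python3 -m pendant '[[[-0.0015,0,0,0],[-0.0015,0,0,0],[-0.0015,0,0,0]]]'; python3 f.py;  python3 -m pendant '[[[-0.001,0,0,0],[-0.001,0,0,0],[-0.001,0,0,0]]]'; python3 f.py
```

```text
clock: 11.22
position: [0.6244, 0.0883, 0.0554]
tcp_rot: [3.141, -0.001, 1.446]
ft_force: [0.3, -0.0, -0.3]
finger_gap: 0.482
finger_force: 61.0
t 11.6167 pos [0.6242 0.0881 0.0552] rot [ 3.1416 -0.0002  1.4465] F world [ 0.1655 -0.0573 -0.5077] F tool [-0.0364  0.1713  0.5077] M tool [-0.0023  0.0098  0.0069]
clock: 11.87
position: [0.6239, 0.0867, 0.0549]
tcp_rot: [-3.142, -0.0, 1.446]
ft_force: [0.5, -0.0, -0.8]
finger_gap: 0.482
finger_force: 61.0
t 12.2667 pos [0.6239 0.0867 0.0549] rot [-3.1416 -0.      1.4465] F world [-0.0634 -0.167  -0.7681] F tool [-0.1735 -0.0422  0.7681] M tool [ 0.0018  0.0084 -0.0016]
```

```bash
python3 -m pendant '[[[-0.0015,0,0,0],[-0.0015,0,0,0],[-0.0015,0,0,0]]]'; python3 f.py;  python3 -m pendant '[[[-0.001,0,0,0],[-0.001,0,0,0],[-0.001,0,0,0]]]'; python3 f.py
```

```text
clock: 12.52
position: [0.6237, 0.0854, 0.0549]
tcp_rot: [-3.142, -0.0, 1.446]
ft_force: [-0.6, 1.0, -0.9]
finger_gap: 0.484
finger_force: 61.0
t 12.9167 pos [0.6238 0.0854 0.0549] rot [ 3.1416 -0.0001  1.4466] F world [ 0.3444  1.3628 -0.8781] F tool [1.3949 0.1729 0.8783] M tool [ 0.0183  0.2061 -0.0193]
clock: 13.17
position: [0.6236, 0.085, 0.0548]
tcp_rot: [3.142, -0.001, 1.446]
ft_force: [0.2, 5.1, -2.8]
finger_gap: 0.488
finger_force: 60.9
t 13.5667 pos [0.6237 0.085  0.0548] rot [ 3.1415 -0.0013  1.4466] F world [ 1.1423  4.6985 -2.3271] F tool [4.8008 0.5513 2.3332] M tool [-0.1135  0.911   0.0042]
```

```bash
python3 -m pendant '[[[0.0027,0.002,0,0],[0.0027,0.002,0,0],[0.0027,0.002,0,0]]]'; python3 f.py;  python3 -m pendant '[[[0,-0.004,0,0],[0,-0.004,0,0],[0,-0.004,0,0]]]'; python3 f.py
```

```text
clock: 13.82
position: [0.6256, 0.0864, 0.0547]
tcp_rot: [-3.14, 0.001, 1.447]
ft_force: [-1.8, 1.6, 0.4]
finger_gap: 0.484
finger_force: 61.1
t 14.2167 pos [0.6256 0.0865 0.0548] rot [-3.1408  0.0004  1.4465] F world [-2.389   0.6756 -0.3078] F tool [ 0.3745 -2.4541  0.3095] M tool [0.4178 0.0873 0.0031]
clock: 14.47
position: [0.6225, 0.0871, 0.0554]
tcp_rot: [3.14, 0.0, 1.446]
ft_force: [0.9, -0.1, -1.6]
finger_gap: 0.487
finger_force: 61.1
t 14.8667 pos [0.6225 0.0871 0.0553] rot [ 3.1406 -0.      1.4465] F world [ 0.8248 -0.4672 -0.1553] F tool [-0.3613  0.8763  0.1561] M tool [-0.1545 -0.0371  0.0191]
```

```bash
python3 -m pendant '[[[0,0.00165,0,0],[0,0.00165,0.002,0],[0,0.00165,0.004,0],[0,0.00165,0.006,0],[0,0.00165,0.006,0]]]'; python3 f.py;  python3 -m pendant '[[[0,0,0.001,0],[0,0,0.002,0],[0,0,0.002,0]]]'; python3 f.py
```

```text
clock: 15.28
position: [0.6234, 0.087, 0.0482]
tcp_rot: [-3.141, 0.0, 1.446]
ft_force: [1.2, -0.7, -1.4]
finger_gap: 0.487
finger_force: 61.2
t 15.6833 pos [0.6234 0.087  0.0488] rot [-3.1415 -0.      1.4465] F world [ 0.1161  0.1006 -0.7468] F tool [0.1142 0.1028 0.7468] M tool [-0.0314 -0.0243  0.0152]
clock: 15.93
position: [0.6236, 0.087, 0.0467]
tcp_rot: [3.142, -0.0, 1.446]
ft_force: [-0.3, -0.5, -0.7]
finger_gap: 0.487
finger_force: 61.2
t 16.3333 pos [0.6236 0.087  0.0469] rot [3.1415 0.     1.4465] F world [ 0.166  -0.066  -0.8417] F tool [-0.0449  0.1728  0.8417] M tool [-0.0334 -0.0015  0.0054]
```

```bash
python3 -m pendant '[[[0,0,0.001,0],[0,0,0.002,0],[0,0,0.002,0]]]'; python3 f.py;  python3 -m pendant '[[[0,0,0.001,0],[0,0,0.0015,0],[0,0,0.0015,0]]]'; python3 f.py
```

```text
clock: 16.58
position: [0.6238, 0.087, 0.0449]
tcp_rot: [3.141, -0.0, 1.447]
ft_force: [1.0, 0.6, 0.1]
finger_gap: 0.485
finger_force: 61.2
t 16.9833 pos [0.6238 0.087  0.045 ] rot [ 3.1412 -0.      1.4465] F world [ 1.5739  0.3652 -1.0351] F tool [0.5574 1.5161 1.0357] M tool [-0.2294  0.0335 -0.0007]
clock: 17.23
position: [0.6239, 0.087, 0.0438]
tcp_rot: [3.141, -0.0, 1.447]
ft_force: [1.4, -0.4, 0.8]
finger_gap: 0.486
finger_force: 61.3
t 17.6333 pos [0.6239 0.087  0.0437] rot [ 3.1408 -0.0001  1.4466] F world [ 1.4963 -0.4052  1.1643] F tool [-0.2166  1.5359 -1.1632] M tool [-0.2746 -0.0018  0.0013]
```

```bash
python3 -m pendant '[[[0,0,-0.0015,0],[0,0.0006,-0.0015,0],[0,0.0006,0,0],[0,0.0006,0.0005,0],[0,0.0006,0.0005,0]]]'; python3 f.py;  python3 -m pendant '[[[0,0,0.0005,0],[0,0,0.001,0],[0,0,0.001,0]]]'; python3 f.py
```

```text
clock: 18.05
position: [0.6241, 0.0869, 0.0431]
tcp_rot: [-3.141, 0.0, 1.447]
ft_force: [-1.1, 0.8, 2.4]
finger_gap: 0.483
finger_force: 61.5
t 18.45 pos [0.624 0.087 0.043] rot [-3.1412  0.      1.4466] F world [-0.861   0.0031  3.1897] F tool [-0.1036 -0.8562 -3.1894] M tool [0.1658 0.0081 0.0023]
clock: 18.7
position: [0.6241, 0.087, 0.0426]
tcp_rot: [-3.141, -0.0, 1.447]
ft_force: [-3.3, 0.7, 6.5]
finger_gap: 0.487
finger_force: 61.9
t 19.1 pos [0.6241 0.087  0.0425] rot [-3.1411 -0.      1.4466] F world [-2.7643  0.1072  7.0361] F tool [-0.236  -2.7599 -7.0346] M tool [ 0.562  -0.0598  0.0102]
```

```bash
python3 -m pendant '[[[0,0,-0.0018,0],[0,-0.0004,-0.002,0],[0,-0.0004,-0.001,0],[0,-0.0004,-0.0003,0],[0,-0.0004,-0.0003,0]]]'; python3 f.py; python3 - <<'E'
from h import *
o=[]
for n,zz in(("side",.05),("scene",.05)):
    p=snap(n); u=proj(p,[.624,.087,.045]).astype(int); v=p["img"][u[1]-30:u[1]+30,u[0]-40:u[0]+40]; o.append(cv2.resize(v,(400,300),interpolation=cv2.INTER_CUBIC))
cv2.imwrite("pics/seat.png",np.hstack(o))
E
```

```text
clock: 19.52
position: [0.624, 0.087, 0.0428]
tcp_rot: [3.141, 0.0, 1.446]
ft_force: [-0.4, 0.7, 4.8]
finger_gap: 0.486
finger_force: 61.9
t 19.9167 pos [0.6241 0.087  0.0428] rot [ 3.1412 -0.      1.4465] F world [-1.057   0.2572  5.3156] F tool [ 0.1244 -1.0787 -5.3161] M tool [ 0.21   -0.0092  0.0023]
```

View pics/seat.png

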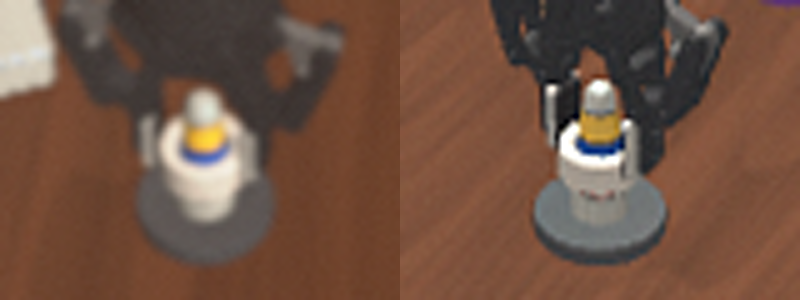

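Red shows right under the collar's lower edge, with blue and yellow above its top (both views). It held 5–6 N at TCP z .0428, so the lower edge is about 36 mm up and the reading is RED. Next I'll pull straight up and go to the red tray.

```bash
python3 -m pendant '[[[0,0,-0.005,0],[0,0,-0.02,0],[0,0,-0.04,0],[0,0,-0.065,0],[0,0,-0.085,0]]]'; python3 -m pendant '[[[-0.02,-0.0036,0,0],[-0.06,-0.0107,0,0],[-0.1,-0.0178,0,0],[-0.14,-0.0249,0,0],[-0.18,-0.032,0,0]]]'; python3 -m pendant '[[[-0.04,-0.0071,0,0],[-0.08,-0.0142,0,0],[-0.12,-0.0213,0,0],[-0.16,-0.0285,0,0],[-0.2,-0.0356,0,0]]]'; python3 -m pendant '[[[-0.04,-0.007,0,0],[-0.08,-0.0145,0,0],[-0.094,-0.0167,0,0],[-0.094,-0.0167,0,0],[-0.094,-0.0167,0,0]]]'
python3 - <<'E'
from h import *
np.set_printoptions(precision=4,suppress=True)
for n in("side","scene","wrist"):
    p=snap(n)
    hsv=cv2.cvtColor(p["img"],cv2.COLOR_BGR2HSV); m=(((hsv[...,0]<6)|(hsv[...,0]>174))&(hsv[...,1]>190)&(hsv[...,2]>110)).astype(np.uint8)
    for r in robot.landmark_of(p,"tray_red")[:2]: print(n,r["confidence"],r["at"],onz(p,r["at"],.006),m.sum())
cv2.imwrite("pics/w8.png",p["img"]); print(robot.state()["position"],robot.state()["tcp_rot"])
E
```

```text
clock: 20.43
position: [0.6232, 0.0869, 0.1283]
tcp_rot: [-3.14, 0.0, 1.447]
ft_force: [0.4, 0.1, -0.5]
finger_gap: 0.483
finger_force: 61.9
clock: 20.85
position: [0.5683, -0.0888, 0.1272]
tcp_rot: [-3.14, -0.0, 1.447]
ft_force: [0.5, -1.1, -0.8]
finger_gap: 0.482
finger_force: 62.0
clock: 21.27
position: [0.5081, -0.2831, 0.1272]
tcp_rot: [-3.141, -0.001, 1.446]
ft_force: [1.2, -0.9, -0.6]
finger_gap: 0.485
finger_force: 62.0
clock: 21.68
position: [0.4809, -0.3728, 0.1269]
tcp_rot: [-3.141, -0.001, 1.445]
ft_force: [-0.4, 0.8, -1.4]
finger_gap: 0.483
finger_force: 62.0
side 0.71 [363.9, 130.5] [ 0.4836 -0.362   0.006 ] 363
side 0.17 [304.4, 132.3] [ 0.681  -0.3429  0.006 ] 363
scene 0.72 [391.6, 223.7] [0.7918 0.1218 0.006 ] 182
scene 0.57 [160.1, 317.4] [ 0.4891 -0.3708  0.006 ] 182
wrist 0.85 [332.3, 181.6] [ 0.4912 -0.3667  0.006 ] 13977
[ 0.4819 -0.3716  0.1271] [-3.1413 -0.0003  1.4485]
```

View pics/w8.png

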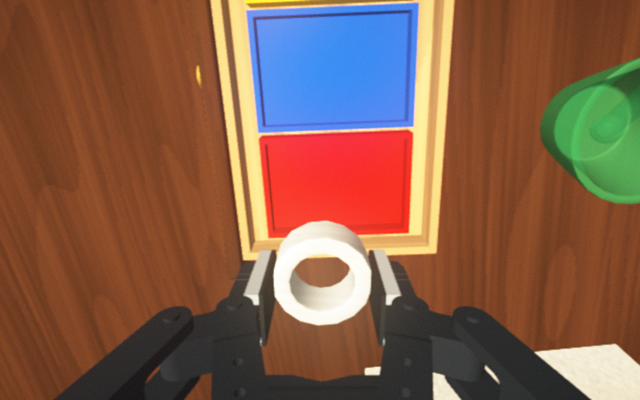

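The red tray's centre is at about (338,184) in the wrist view, aligned with the gripper. I'll correct by (5, 6.5) mm and lower.

```bash
python3 -m pendant '[[[0.005,0.0065,0.02,0],[0.005,0.0065,0.05,0],[0.005,0.0065,0.08,0],[0.005,0.0065,0.098,0],[0.005,0.0065,0.1,0]]]'; python3 -m pendant '[[[0,0,0.002,0],[0,0,0.004,0],[0,0,0.006,0],[0,0,0.007,0],[0,0,0.007,0]]]'; python3 f.py
```

```text
clock: 22.4
position: [0.4861, -0.3653, 0.0222]
tcp_rot: [-3.134, -0.005, 1.448]
ft_force: [-1.2, -0.4, -0.7]
finger_gap: 0.486
finger_force: 61.9
clock: 22.82
position: [0.4891, -0.3694, 0.0214]
tcp_rot: [3.14, 0.001, 1.447]
ft_force: [-0.6, -0.3, -0.8]
finger_gap: 0.485
finger_force: 62.0
t 23.2167 pos [ 0.4887 -0.369   0.0207] rot [3.1415 0.0001 1.4465] F world [ 0.0639 -0.1359 -0.8161] F tool [-0.1269  0.0802  0.8161] M tool [-0.0002  0.0081  0.0142]
```

```bash
python3 -m pendant '[[[0,0,0.001,0],[0,0,0.002,0],[0,0,0.003,0],[0,0,0.003,0],[0,0,0.003,0]]]'; python3 f.py; python3 -m pendant '[[[0,0,0.0005,0],[0,0,0.001,0],[0,0,0.001,0]]]'; python3 f.py
```

```text
clock: 23.63
position: [0.4884, -0.3687, 0.0171]
tcp_rot: [-3.141, -0.0, 1.447]
ft_force: [0.2, -0.4, -0.0]
finger_gap: 0.485
finger_force: 62.0
t 24.0333 pos [ 0.4885 -0.3687  0.0172] rot [-3.1416 -0.      1.4465] F world [ 0.1735 -0.1346 -0.6224] F tool [-0.1121  0.1888  0.6224] M tool [-0.004  -0.0036 -0.0033]
clock: 24.28
position: [0.4886, -0.3689, 0.017]
tcp_rot: [-3.141, -0.0, 1.447]
ft_force: [-2.7, 1.7, 4.9]
finger_gap: 0.484
finger_force: 62.4
t 24.6833 pos [ 0.4886 -0.3689  0.017 ] rot [-3.1416  0.0001  1.4466] F world [-2.3501  1.9328  5.4849] F tool [ 1.6262 -2.5715 -5.485 ] M tool [ 0.4187  0.2628 -0.001 ]
```

Contact with the tray floor came at TCP z .017, as expected. Back off 0.8 mm, release a little, then rise.

```bash
python3 -m pendant '[[[0,0,-0.0008,0],[0,0,-0.0008,0],[0,0,-0.0008,0]]]' 0.47; python3 -m pendant '[[[0,0,0,0],[0,0,0,0],[0,0,0,0],[0,0,0,0]]]' 0.38; python3 f.py; python3 -m pendant '[[[0,0,-0.01,0],[0,0,-0.03,0],[0,0,-0.06,0],[0,0,-0.09,0],[0,0,-0.12,0]]]'; python3 -m pendant '[[[0,0,0,0],[0,0,0,0]]]'
python3 - <<'E'
from h import *
np.set_printoptions(precision=4,suppress=True)
p=snap("wrist"); cv2.imwrite("pics/w9.png",p["img"])
from collar import find
print(find(p,(.489,-.369),.01))
E
```

```text
clock: 24.93
position: [0.4885, -0.3688, 0.0168]
tcp_rot: [3.141, 0.0, 1.446]
ft_force: [-0.7, 0.6, 0.0]
finger_gap: 0.529
finger_force: 0.0
clock: 25.27
position: [0.4885, -0.3688, 0.0169]
tcp_rot: [-3.142, -0.0, 1.447]
ft_force: [0.3, 0.2, 0.1]
finger_gap: 0.617
finger_force: 0.0
t 25.6667 pos [ 0.4885 -0.3688  0.017 ] rot [3.1415 0.     1.4466] F world [-0.0696 -0.377  -0.2143] F tool [-0.3827 -0.0223  0.2143] M tool [-0.0034 -0.0041 -0.0081]
clock: 26.08
position: [0.4883, -0.3686, 0.1389]
tcp_rot: [3.142, -0.0, 1.447]
ft_force: [-0.3, -0.7, 0.4]
finger_gap: 0.616
finger_force: 0.0
clock: 26.25
position: [0.49, -0.3702, 0.141]
tcp_rot: [3.136, 0.004, 1.447]
ft_force: [-0.8, 0.2, -0.2]
finger_gap: 0.621
finger_force: 0.0
(array([ 0.4886, -0.3702]), (np.float64(1.482444277553237), array([318.6806, 188.559 ]), 2495.5), 2748.6125431505498)
```

View pics/w9.png

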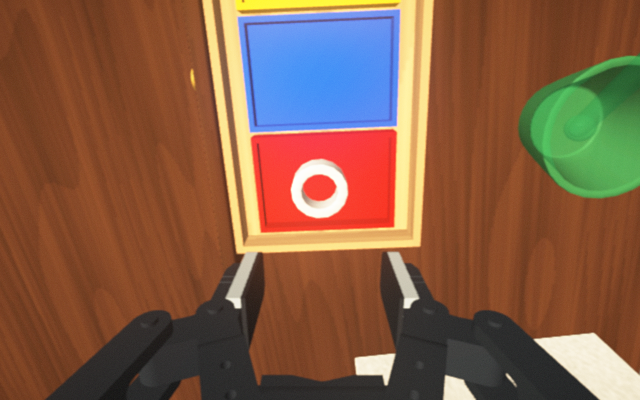

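The collar lies flat in the red tray at (319,188), near the tray's centre, and the gripper is clear, so I'm handing in.

```bash
python3 -c "
from rig import robot
print(robot.job_done())"
```

```text
the job is handed in; nothing more can be done
None
```

I sized the collar from the mat on the gauge under a 5–6 N push; it read red, so I set it down flat in the red tray, let go and handed the job in at about 26 s (no verdict was returned).

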